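# Vent and open the bench pressure vessel

## Task

The small steel pressure vessel on the microscopy bench has to be opened for refilling. Let its pressure off first: push the red vent-valve lever through its quarter turn to the end stop and leave it open. Then turn the blue winged cap anticlockwise to its first stop without pressing it and wait there a second, then press it down and turn on past the stop until it releases, lift it off and set it down gently, standing upright on the floor of the steel tray; leave everything else in its place.

Things in the scene. Friction and masses are not known exactly. Their poses are not given: they have to be found in the camera images.
- neck (a point): Filler neck of the fixed steel pressure vessel (156 mm wide): point on the neck's axis at the top of its bayonet flange, 200 mm above the bench. z up, vent valve on the vessel's -y side. Gauge, relief valve and air inlet on the lid stay below 210 mm above the bench, 40 mm or more from this axis. The flange has two notches through which the cap's claws come out, and a safety stop before each.
- cap_grip (a point): Blue pressure cap, loose, 350 g: disc 70 mm wide, 8 mm thick, with an upright wing across its top 64 long, 16 wide, 34 tall. This point: on the axis, in the wing, 22 mm above the disc, 12 mm below the wing's top: the place to grip. x along the wing, z up. Closed, it is 38 mm above neck, x 0 to 0.1 rad anticlockwise of the neck's x. Stood on its seal plug, it is 58 mm above the surface.
- cap: Same cap; origin at the disc's underside, 30 mm below cap_grip. Turned anticlockwise from above (yaw past the neck's x): first stop at 0.46 rad; pressed 6 to 7.5 mm (hard bottom 8; spring 8 to 15 N) it passes under the stop; from 1.24 rad the claws are in the notches and the spring lifts it up to 4 mm, free to lift straight off; end stop 1.43, so turn to 1.34. Turning takes about 0.2 Nm.
- vent (a joint): Vent-valve lever, rad: 0 shut (lever along the vessel's -x, across the vent pipe), growing anticlockwise seen from above, 1.571 at the end stop = open (lever along the vessel's -y, in line with the pipe and pointing away from the vessel). Stiff: about 0.15 Nm; it stays where it is left.
- vent_axis (a point): The lever's upright turning axis, at the sleeve's mid-height, 214 mm above the bench, 104 mm from the neck's axis on the vessel's -y side. Axes are the vessel's.
- vent_grip (a point): Centre of the lever's red sleeve, 67 mm from its turning axis. The sleeve is 70 mm long (32 to 102 mm from the axis), 14 mm wide, 16 mm tall, its middle 214 mm above the bench; the vent pipe and valve body below it reach 197 mm above the bench. x points from the sleeve to the turning axis; z up.
- tray_in (a point): Shallow steel tray for clean parts, fixed: this point is the centre of its inner floor. Inside 152 mm along x by 222 mm along y, walls 4 mm thick, rim 18 mm above the inner floor. A small jar stands in its +y half; the -y half is free (a good place for the cap is 45 mm along -y from this point).
- jar: Bystander: amber jar with a white lid standing in the tray's +y half, 46 mm in diameter, 75 mm tall; origin under its centre.
- slidebox: Bystander: green slide box lying flat, 88 x 178 x 36 mm; origin under its centre.
- oil: Bystander: small amber immersion-oil bottle, 34 mm in diameter, 70 mm tall; origin under its centre.
- wash: Bystander: white wash bottle with a red cap, 68 mm in diameter, 165 mm tall; origin under its centre.
- dish: Bystander: glass staining dish with lid, 92 x 112 x 70 mm; origin under its centre.
- pen: Bystander: blue pen lying on the bench, 140 mm long, 14 mm high; origin under its middle.
- wipes: Bystander: green box of lens wipes, 115 x 115 mm, 75 mm tall (97 mm with the sheet sticking out); origin under its centre.
Mind the look-alikes: they are no part of the job. Of the things that look like the cap, the middle-sized one is meant.

How it is judged:
By the outcome, as a careful person would: the job done as asked, in the order asked, and still so for the second after the job is handed in, with the robot touching nothing.
It also fails if it takes over 72 s, if anything falls off the work surface, if the arm or the gripper's body presses on something with over 40 N, if the wrist force passes 120 N, or if a joint passes its speed limit or range.

## Robot

A 6-joint arm with a two-finger parallel gripper is mounted at the origin on the work surface. World frame = base frame: x ahead of the robot, y to its left, z up, the work surface at z = 0. Lengths are in m, angles in rad, forces in N, time in s.
With the tool pointing down it reaches from about 0.3 to 0.85 m from the base axis. Payload 4.2 kg.
Tool frame: the origin (TCP) lies at the very end of the fingers, on their centre line; the grasp point (between the pads) lies 19 mm behind it; z points along the fingers, y is the line along which they close (so a half turn about z gives the same grasp; the last joint's range is limited). The gripper opens to 91 mm and grips with 3 to 60 N. Pads are 32 mm wide; open, the fingers measure 118 mm over their backs; the gripper's body (76 mm by 178 mm) begins 60 mm behind the grasp point.
Start: joints at [1.289, 0.32, 1.565, -0, 1.257, -0.02], TCP at [0.149, 0.555, 0.214] pointing down, gripper open.
Joint ranges: [-3.11, 3.11], [-0.84, 2.01], [0.21, 2.61], [-1.34, 4.49], [0.05, 2.63], [-2.56, 2.56]. Speed limits (rad/s): [2.57, 2.57, 3.14, 3.14, 3.14, 3.14].

## Interface

Orientations are given as [roll, pitch, yaw] about the fixed x, y, z axes, in that order (R = Rz(yaw) Ry(pitch) Rx(roll)).
In Python, from cell import r, monitor, imaging, job gives the robot as it stands. The module is installed in compiled form; this text tells all that it offers. Calls block until the motion is done:
- r.goto(position, orientation): joint-space move of the TCP to a pose.
- r.move_linear(position, orientation=None, v=0.15): straight line of the TCP; orientation=None keeps the orientation; v is the mean speed in m/s.
- r.set_joints(angles): joint-space move.
- r.gripper_to(opening, f_grip=None): finger opening in m; f_grip is the grip in N (None keeps the last); returns when the fingers have stopped.
- r.pause(seconds).
- r.inverse_kinematics(position, orientation): joint angles nearest the present ones, or None.
- monitor.get_state(): the state.
- imaging.capture(name): name is "scene" or "top" or "wrist"; returns the picture (480x640x3 uint8, red, green, blue); there is no depth.
- imaging.calibration(name): a dict with "fx", "fy", "cx", "cy" (pixels), "xyz" and "orientation" of the camera in the world; the wrist camera has in their place "hand_eye" (4x4, takes a point from camera to tool coordinates, whose origin is the TCP and whose axes are the flange's). Camera axes: x right, y down, z forward; pixel columns grow to the right and rows downward; lengths in m; the calibration is good to about 2 mm. A picture is of the moment at which its call begins: read the wrist's pose just before it. calibration takes no time and is no camera call.
A pose or a line that the arm cannot do raises r.PlanningError and nothing moves.
- job.hand_in(): hands the job in; it is judged then, once.
The state is a dict: "clock": time; "joints": joint angles; "joint_velocities": joint speeds; "joint_efforts": joint torques, N m; "eef_pos": TCP position; "eef_rot": TCP orientation; "ft_force": force on the tool from outside, world axes, zero at the start; "wrist_torque": the same for the moment, N m; "opening": finger opening in m; "grip_force": force on a finger pad.
Only numpy, scipy, OpenCV 4.12 (cv2) and the standard library are available. Lean on these libraries where they do the work, as an engineer would, in place of code of your own. Each camera call takes 0.05 s, during which the arm holds its last target. There are 200 camera calls.

## Working session

There is one attempt and no reset: what is moved stays moved. The work goes in short steps, each a Python script; the robot and the scene stay as the last script left them, time stands still between calls to the robot, and variables do not carry over. Pictures are saved under pics/ and viewed, at most 10 in all, crops included, and the job is handed in when it is done.

```bash
mkdir -p pics
python3 - <<'E'
from cell import r, monitor, imaging, job
import cv2
for n in("scene","top"):
    c=imaging.calibration(n);print(n,c)
    cv2.imwrite(f"pics/{n}0.png",imaging.capture(n)[:,:,::-1])
print(imaging.calibration("wrist"));print(monitor.get_state())
E
```

```text
scene {'fx': 509.5579020868154, 'fy': 509.5579020868154, 'cx': 324.00548831769436, 'cy': 236.97042548405034, 'xyz': array([1.07663547, 0.91713238, 0.89974532]), 'orientation': array([-2.19617902, -0.01845904,  2.64561167])}
top {'fx': 584.5873789943411, 'fy': 584.5873789943411, 'cx': 319.1670154639484, 'cy': 236.98891193564046, 'xyz': array([0.33964923, 0.02094959, 1.60364285]), 'orientation': array([-3.0018294 ,  0.01017122, -1.58606489])}
{'fx': 337.6301788122146, 'fy': 337.6301788122146, 'cx': 323.30120506239183, 'cy': 247.22966529972462, 'hand_eye': array([[-4.69499224e-04, -9.56776959e-01, -2.90822333e-01,
         8.17560434e-02],
       [ 9.99999360e-01, -7.48676431e-04,  8.48688038e-04,
         3.35221854e-04],
       [-1.02973699e-03, -2.90821749e-01,  9.56776698e-01,
        -1.72273514e-01],
       [ 0.00000000e+00,  0.00000000e+00,  0.00000000e+00,
         1.00000000e+00]])}
{'clock': 0.1, 'joints': array([ 1.28903527e+00,  3.20255830e-01,  1.56556995e+00, -9.77154373e-06,
        1.25737138e+00, -1.99889193e-02]), 'joint_velocities': array([-0.00207485, -0.00150595, -0.00379715,  0.00060459, -0.00095156,
       -0.00012806]), 'joint_efforts': array([-1.33598161e-03, -4.13328266e+01, -2.32506108e+01,  7.27978698e-02,
        4.22447501e-02, -6.03528611e-05]), 'eef_pos': array([0.14867703, 0.55498094, 0.21318332]), 'eef_rot': array([-3.13998828e+00, -2.27815026e-05,  2.87982352e+00]), 'ft_force': array([ 0.55274775,  0.52411458, -0.41847729]), 'wrist_torque': array([0.0070922 , 0.04431   , 0.01652184]), 'grip_force': 0.0, 'opening': 0.09113312109755761}
```

View pics/top0.png

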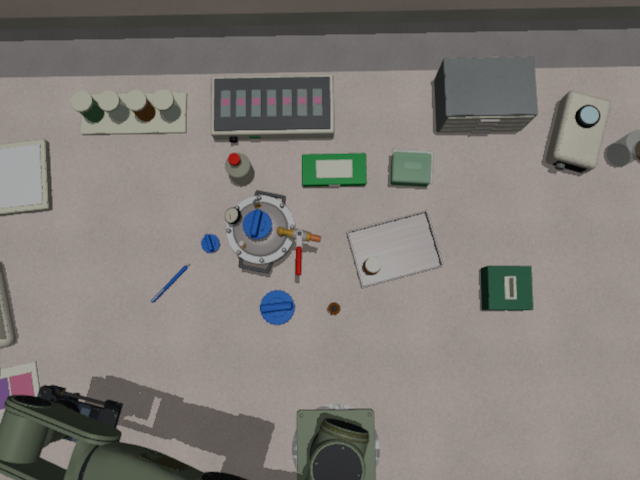

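View pics/scene0.png

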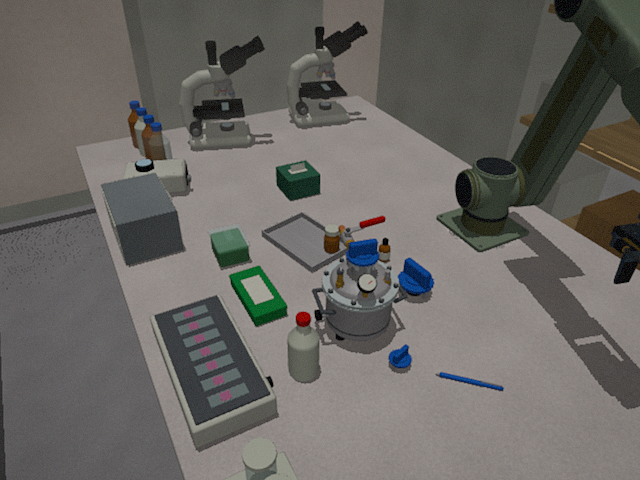

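The top view shows the vessel at about (262,230), with the middle-sized cap on it at (257,224). The red lever runs from (299,240) to (298,273) pointing along -x, so it is shut. The tray is centred at about (394,250) with the jar at (371,267). Next I'll cast rays for these points.

```bash
cat > h.py <<'E'
from cell import r, monitor, imaging, job
import numpy as np, cv2
from scipy.spatial.transform import Rotation as R
def cam(name):
    c=imaging.calibration(name)
    if name=="wrist":
        s=monitor.get_state();H=c["hand_eye"];Rt=R.from_euler("xyz",s["eef_rot"]).as_matrix()
        Rm=Rt@H[:3,:3];p=s["eef_pos"]+Rt@H[:3,3]
    else: Rm=R.from_euler("xyz",c["orientation"]).as_matrix();p=np.array(c["xyz"])
    im=imaging.capture(name)
    def cast(uv,z):
        u=np.atleast_2d(np.asarray(uv,float))
        d=np.c_[(u[:,0]-c["cx"])/c["fx"],(u[:,1]-c["cy"])/c["fy"],np.ones(len(u))]@Rm.T
        return p+d*((z-p[2])/d[:,2])[:,None]
    return im,cast
def blobs(im,lo,hi,amin=20):
    h=cv2.cvtColor(im,cv2.COLOR_RGB2HSV); m=cv2.inRange(h,lo,hi)
    cs,_=cv2.findContours(m,cv2.RETR_EXTERNAL,cv2.CHAIN_APPROX_NONE)
    return sorted([c for c in cs if cv2.contourArea(c)>amin],key=cv2.contourArea,reverse=True)
RED=((0,150,60),(8,255,255)); BLUE=((100,140,40),(120,255,255))
def box(c,cast,z):
    (cx,cy),(w,h),a=cv2.minAreaRect(cast(c[:,0],z)[:,:2].astype(np.float32)*1000)
    a=np.radians(a)
    if w<h: w,h,a=h,w,a+np.pi/2
    return np.array([cx,cy])/1000,w,h,(a+np.pi/2)%np.pi-np.pi/2
def down(yaw): return [np.pi,0,yaw]
def st():
    s=monitor.get_state();return [s["clock"]]+[np.round(s[k],4) for k in("eef_pos","eef_rot","ft_force","wrist_torque","opening","grip_force")]
E
python3 - <<'E'
from h import *
im,cast=cam("top")
for n,c,z in(("red",RED,.222),("blue",BLUE,.224)):
    for b in blobs(im,*c): print(n,cv2.boundingRect(b),box(b,cast,z))
print(cast([[347,233],[427,213],[441,267],[361,287]],.02))
E
```

```text
red (296, 247, 6, 28) (array([0.47878708, 0.08197466]), 64.40020751953125, 11.90889835357666, np.float64(-0.010937469438900393))
red (228, 153, 12, 13) (array([0.729604  , 0.23779597]), 30.203062057495117, 26.84139060974121, np.float64(0.0038597628002641216))
blue (260, 290, 34, 35) (array([0.36882385, 0.13350163]), 78.08651733398438, 77.33602905273438, np.float64(0.7818436422905197))
blue (243, 209, 29, 30) (array([0.56731714, 0.18089708]), 68.75174713134766, 65.94406127929688, np.float64(0.7733999568963688))
blue (202, 235, 17, 17) (array([0.52385278, 0.29254251]), 38.62061309814453, 38.475921630859375, np.float64(1.554344649160932))
blue (153, 266, 34, 36) (array([0.42953259, 0.38775238]), 111.69210815429688, 7.108174800872803, np.float64(-0.7638587162379693))
[[ 0.5724204  -0.0426892   0.02      ]
 [ 0.62424823 -0.26349508  0.02      ]
 [ 0.47501938 -0.29528309  0.02      ]
 [ 0.42437121 -0.07725711  0.02      ]]
```

Run:
```python
from h import *
r.goto([.54,.13,.40],down(0)); 
im,cast=cam("wrist"); cv2.imwrite("pics/w1.png",im[:,:,::-1]); np.save("w1.npy",im); print(st())
for n,c,z in(("red",RED,.222),("blue",BLUE,.250)):
    for b in blobs(im,*c,200): print(n,cv2.boundingRect(b),box(b,cast,z))
```

```text
[2.375, array([0.5398, 0.1307, 0.3997]), array([-3.1415e+00,  7.0000e-04,  1.3000e-03]), array([-0.3862,  1.0298,  0.1168]), array([-0.0292,  0.1905, -0.0248]), np.float64(0.0908), np.float64(0.0)]
red (198, 4, 27, 31) (array([0.73108795, 0.23226012]), 23.862829208374023, 23.340938568115234, np.float64(-0.08478106751239967))
red (360, 266, 11, 39) (array([0.47235431, 0.0850408 ]), 46.22980880737305, 10.36961841583252, np.float64(-0.025727734026819604))
blue (241, 164, 66, 63) (array([0.58099677, 0.17449872]), 61.391902923583984, 48.99403381347656, np.float64(0.9116643564744487))
blue (291, 271, 44, 23) (array([0.48903326, 0.14292752]), 44.274391174316406, 22.8784122467041, np.float64(-1.3902430596352304))
```

View pics/w1.png

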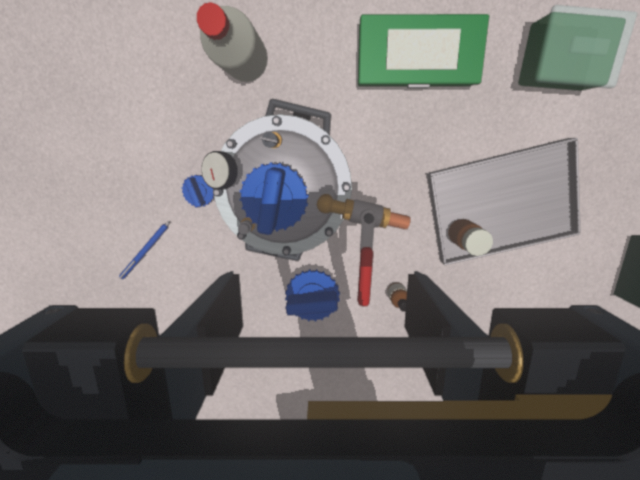

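The wrist view shows the cap at (273,197) with its wing nearly along world x, and the lever sleeve at (365,276). The vent pipe and the latches suggest the vessel's yaw is about -0.2. I need a closer view.

Run:
```python
from h import *
r.goto([.48,.12,.335],down(0)); r.pause(.3)
im,cast=cam("wrist"); cv2.imwrite("pics/w2.png",cv2.resize(im[20:380,140:580,::-1],None,fx=1.6,fy=1.6)); np.save("w2.npy",im); print(st())
```

```text
[3.175, array([0.4808, 0.1202, 0.3354]), array([-3.1414e+00, -9.0000e-04,  0.0000e+00]), array([ 1.3357, -0.6862,  0.7378]), array([-0.0224,  0.1642, -0.0303]), np.float64(0.0913), np.float64(0.0)]
```

View pics/w2.png

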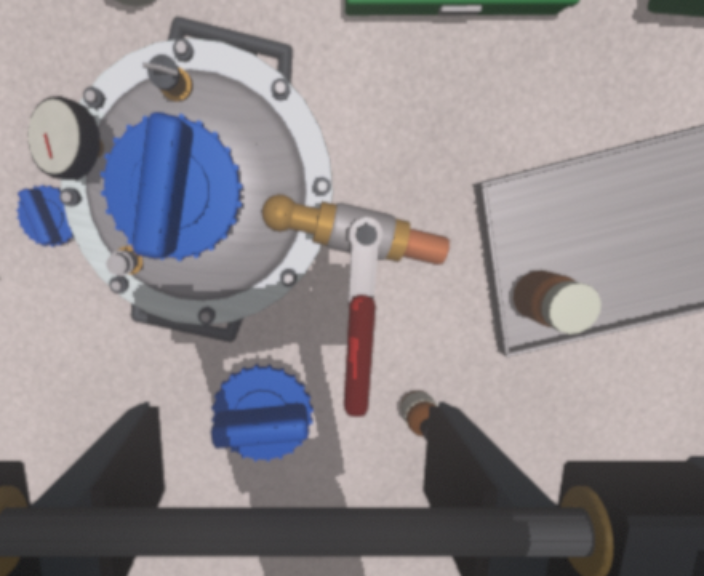

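Run:
```python
from h import *
im=np.load("w2.npy");_,cast=cam("wrist")
F=lambda p:np.array(p)/1.6+[140,20]
s=cast(F([[366,233],[362,297],[357,415]]),.222);print(s);d=s[1]-s[2];print("lever yaw",np.arctan2(d[1],d[0]),np.linalg.norm(d),np.linalg.norm(s[0]-s[2]))
b=[c for c in blobs(im,*BLUE,200)];
for c in b: print(cv2.boundingRect(c))
c=b[0];x=cast(c[:,0],.216)[:,:2].astype(np.float32)
print(cv2.minEnclosingCircle(x),cv2.fitEllipse(x*1000))
B=F([[182,48],[281,88],[321,186],[289,278],[206,316],[119,285],[69,197],[93,97]])
for z in(.16,.17,.18,.19):
    q=cast(B,z);print(z,q.mean(0),np.linalg.norm(q-q.mean(0),axis=1).mean(),[round(float(a),2) for a in np.arctan2(*(q-q.mean(0))[:,[1,0]].T)])
cv2.imwrite("pics/w2c.png",cv2.resize(im[80:190,195:305,::-1],None,fx=5.4,fy=5.4,interpolation=cv2.INTER_CUBIC))
```

```text
[[0.54804669 0.08315144 0.222     ]
 [0.51485495 0.08400032 0.222     ]
 [0.44722357 0.08437884 0.222     ]]
lever yaw -0.00559663684932936 0.0676324389947698 0.10083058336774534
(204, 91, 86, 91)
(279, 249, 56, 58)
(152, 139, 19, 33)
((0.5693385004997253, 0.184554323554039), 0.0363132543861866) ((570.21435546875, 184.65689086914062), (63.333595275878906, 69.4652099609375), 169.14923095703125)
0.16 [0.56935743 0.18082539 0.16      ] 0.07783115058723072 [0.04, -0.75, -1.53, -2.32, -3.1, 2.4, 1.61, 0.82]
0.17 [0.56921454 0.17908279 0.17      ] 0.07559285628954956 [0.04, -0.75, -1.53, -2.32, -3.1, 2.4, 1.61, 0.82]
0.18 [0.56907164 0.17734018 0.18      ] 0.0733545619918684 [0.04, -0.75, -1.53, -2.32, -3.1, 2.4, 1.61, 0.82]
0.19 [0.56892875 0.17559758 0.19      ] 0.07111626769418723 [0.04, -0.75, -1.53, -2.32, -3.1, 2.4, 1.61, 0.82]
```

View pics/w2c.png

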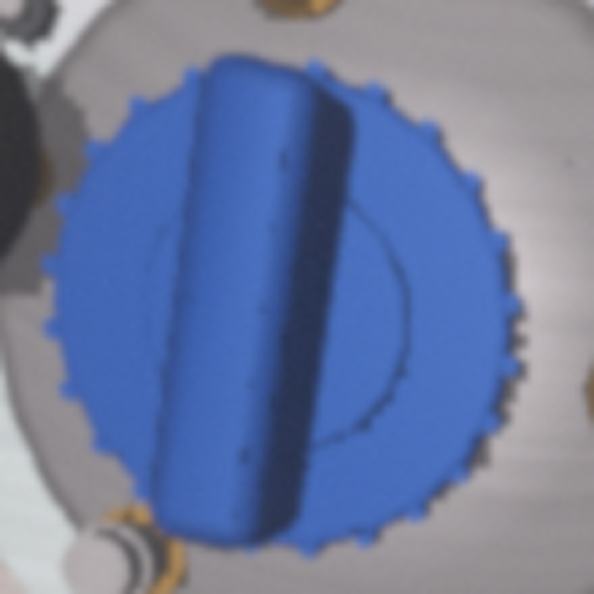

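Run:
```python
from h import *
_,cast=cam("wrist")
w=cast(np.array([[262,66],[207,538],[210,60],[315,75],[155,530],[258,545]])/5.4+[195,80],.250)
print(w[:,:2],(w[0]+w[1])/2);d=w[0]-w[1];print("wing",np.linalg.norm(d),np.arctan2(d[1],d[0]))
A=np.array([.548,.083]);L=.067
def P(a): return [A[0]-L*np.cos(a),A[1]-L*np.sin(a)]
y0=-.006
r.gripper_to(.045)
r.goto(P(y0)+[.26],down(y0)); r.move_linear(P(y0)+[.205],v=.1); print(st())
r.gripper_to(0,f_grip=20); print(st())
for a in np.linspace(y0,1.30,9)[1:]:
    r.move_linear(P(a)+[.205],down(a),v=.08); s=monitor.get_state();print(round(a,3),s["clock"],s["ft_force"].round(1),s["wrist_torque"].round(2))
```

```text
[[0.59949302 0.1762824 ]
 [0.53923873 0.18810833]
 [0.60021022 0.18296777]
 [0.59841716 0.16947768]
 [0.54033741 0.19525445]
 [0.53827485 0.18107453]] [0.56936587 0.18219537 0.25      ]
wing 0.061403846309507314 -0.19380363529193798
[5.2333, array([0.4818, 0.0838, 0.206 ]), array([-3.1412e+00, -2.1000e-03, -5.7000e-03]), array([0.3309, 0.5332, 0.0357]), array([-0.0365,  0.1444,  0.0254]), np.float64(0.045), np.float64(0.0)]
[5.8083, array([0.481 , 0.0828, 0.2052]), array([ 3.1404e+00, -2.0000e-04, -6.6000e-03]), array([-0.3122, -2.6879,  1.7894]), array([-0.544 ,  0.2563, -0.2863]), np.float64(0.0141), np.float64(19.9109)]
0.157 6.125 [-0.6 -4.7  2.2] [-0.75  0.23 -0.15]
0.32 6.4417 [-1.  -4.1  2.1] [-0.87  0.38 -0.11]
0.484 6.7583 [-2.1 -4.1  5. ] [-0.91  0.46 -0.02]
0.647 7.075 [-2.7 -3.6  4.4] [-0.81  0.54  0.06]
0.81 7.3917 [-4.  -3.1  5.3] [-0.77  0.64  0.12]
0.974 7.7083 [-3.8 -2.7  6. ] [-0.63  0.7   0.2 ]
1.137 8.025 [-4.2 -3.1  6.5] [-0.64  0.76  0.33]
1.3 8.3417 [-4.9 -2.6  6.5] [-0.59  0.86  0.4 ]
```

Run:
```python
from h import *
A=np.array([.548,.083]);L=.067
def P(a): return [A[0]-L*np.cos(a),A[1]-L*np.sin(a)]
a=1.30
while a<1.46:
    a+=.02; r.move_linear(P(a)+[.205],down(a),v=.03); s=monitor.get_state();f=s["ft_force"];t=np.dot(f[:2],[np.sin(a),-np.cos(a)])
    print(round(a,3),s["clock"],f.round(1),s["wrist_torque"].round(2),round(s["eef_rot"][2],3),round(t,2))
    if np.hypot(*f[:2])>16: break
```

```text
1.32 8.5917 [-4.2 -2.8  5.8] [-0.61  0.83  0.35] 1.319 -3.41
1.34 8.8417 [-5.5 -2.7  5.3] [-0.61  0.84  0.42] 1.339 -4.72
1.36 9.0917 [-6.6 -2.5  7.3] [-0.5   1.19 -0.43] 1.357 -5.96
1.38 9.3417 [-9.7 -3.   8.7] [-0.42  1.66 -0.62] 1.376 -9.0
1.4 9.5917 [-11.9   0.1  11.2] [-0.24  2.22 -0.61] 1.396 -11.7
1.42 9.8417 [-14.8   0.6  12.1] [-0.16  2.77 -0.65] 1.415 -14.72
1.44 10.0917 [-16.7   1.7  13. ] [ 0.02  3.22 -0.67] 1.435 -16.73
```

Run:
```python
from h import *
r.gripper_to(.045); p=monitor.get_state()["eef_pos"]; r.move_linear([p[0],p[1],.27],v=.2)
r.gripper_to(.075)
r.goto([.51,.15,.33],down(-.2)); r.pause(.3)
im,cast=cam("wrist"); print(st())
for b in blobs(im,*RED,150): print(cv2.boundingRect(b),box(b,cast,.222))
cv2.imwrite("pics/w3.png",cv2.resize(im[60:280,170:450,::-1],None,fx=2.7,fy=2.7,interpolation=cv2.INTER_CUBIC))
```

```text
[13.8333, array([0.51  , 0.1499, 0.3299]), array([ 3.1415e+00,  1.0000e-04, -2.0020e-01]), array([ 0.659 ,  0.1479, -0.87  ]), array([-0.0279,  0.1269,  0.0013]), np.float64(0.0751), np.float64(0.0)]
(437, 182, 80, 14) (array([0.53304785, 0.01720779]), 65.16026306152344, 10.62806510925293, np.float64(1.3702597640797118))
```

View pics/w3.png

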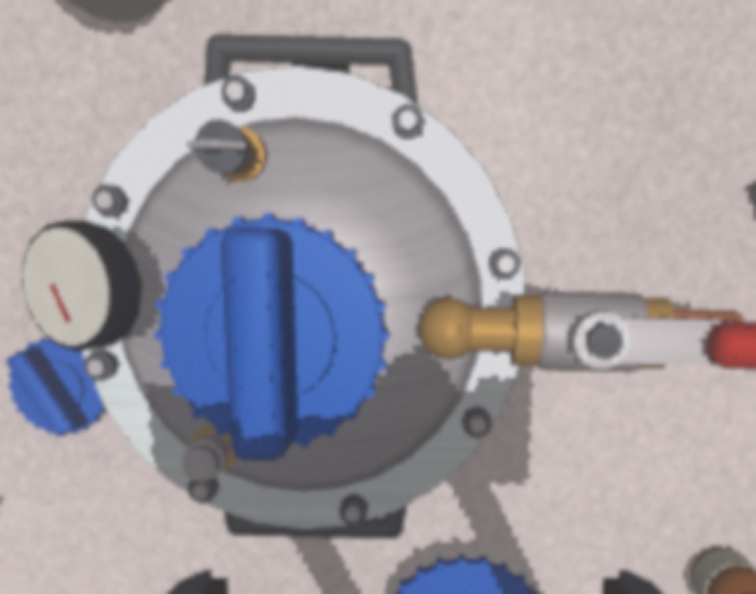

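Run:
```python
from h import *
_,cast=cam("wrist")
w=cast(np.array([[251,232],[259,456]])/2.7+[170,60],.250)[:,:2];d=w[0]-w[1];m=w.mean(0)
yaw=np.arctan2(d[1],d[0]);print(m,yaw,np.linalg.norm(d))
c=(m+[.5694,.1822])/2; y=(yaw-.194)/2; print(c,y)
assert np.linalg.norm(m-[.5694,.1822])<.006 and abs(yaw+.194)<.1
r.gripper_to(.06)
r.goto([*c,.30],down(y)); r.move_linear([*c,.222],v=.08); print(st())
r.gripper_to(0,f_grip=8); r.pause(.2); print(st())
```

```text
[0.56995632 0.18279773] -0.2153847135426705 0.06105732936423088
[0.56967816 0.18249887] -0.20469235677133524
[15.85, array([0.5701, 0.1826, 0.2226]), array([-3.1409e+00, -1.2000e-03, -2.0470e-01]), array([-0.9283, -0.4755, -0.0871]), array([-0.0209,  0.1891, -0.0296]), np.float64(0.0599), np.float64(0.0)]
[16.7917, array([0.5697, 0.1828, 0.2221]), array([-3.1409e+00, -1.0000e-04, -2.0470e-01]), array([ 0.3289,  1.0474, -0.1037]), array([ 0.28  ,  0.1258, -0.0806]), np.float64(0.0159), np.float64(7.9971)]
```

Run:
```python
from h import *
r.gripper_to(0,f_grip=40); print(st())
p=[.5697,.1827,.222]
a=-.2047
while a<.36:
    a+=.08 if a<.1 else .02
    r.move_linear(p,down(a),v=.05); s=monitor.get_state();print(round(a,3),round(s["clock"],2),s["ft_force"].round(1),s["wrist_torque"].round(2),round(s["eef_rot"][2],3))
    if abs(s["wrist_torque"][2])>1.0: break
```

```text
[17.0083, array([0.5697, 0.1828, 0.222 ]), array([-3.1409, -0.    , -0.2047]), array([1.0575, 2.2123, 0.3799]), array([ 0.4222,  0.1152, -0.0512]), np.float64(0.0158), np.float64(39.9974)]
-0.125 17.26 [0.2 1.1 0.8] [0.2  0.17 0.11] -0.126
-0.045 17.51 [-0.2  0.7  1.4] [0.12 0.12 0.15] -0.047
0.035 17.76 [-0.7  1.4  1.4] [0.02 0.14 0.12] 0.032
0.115 18.01 [-0.   0.4  1.1] [-0.06  0.13  0.11] 0.112
0.135 18.26 [-0.5 -0.5  1.7] [-0.2   0.13  0.04] 0.134
0.155 18.51 [-0.5 -0.7  0.9] [-0.28  0.11  0.09] 0.155
0.175 18.76 [ 0.3 -0.4  1.7] [-0.25  0.1   0.05] 0.175
0.195 19.01 [-0.3 -0.4  2.5] [-0.26  0.14 -0.01] 0.195
0.215 19.26 [ 0.7 -0.7  2.1] [-0.25  0.14  0.01] 0.215
0.235 19.51 [-0.3 -0.2  2.7] [-0.12  0.2   0.02] 0.235
0.255 19.76 [-1.  -0.   2.8] [ 0.01  0.28 -0.3 ] 0.254
0.275 20.01 [-0.8  1.2  1.9] [ 0.18  0.29 -0.82] 0.274
0.295 20.26 [-2.4  2.5  2.5] [ 0.35  0.41 -1.29] 0.294
```

Run:
```python
from h import *
p=[.5697,.1827,.222]
def go(z,a,v=.05):
    p[2]=z; r.move_linear(p,down(a),v=v); s=monitor.get_state();print(round(a,3),round(s["clock"],2),s["eef_pos"].round(4),s["ft_force"].round(1),s["wrist_torque"].round(2),round(s["eef_rot"][2],3))
    return s
go(.222,.262); r.pause(1.4); go(.222,.25)
for z in(.220,.218,.2165,.2152): s=go(z,.25,.03)
if abs(s["ft_force"][2])<40:
    for a in(.30,.35,.42,.5): 
        s=go(.2152,a)
        if abs(s["wrist_torque"][2])>1.2: break
```

```text
0.262 20.51 [0.5696 0.183  0.222 ] [-1.8  2.4  2.1] [ 0.4   0.44 -0.57] 0.263
0.25 22.16 [0.5696 0.1829 0.222 ] [-2.7  4.9  3.1] [ 0.87  0.52 -0.27] 0.251
0.25 22.41 [0.5696 0.1829 0.2209] [-3.2  4.4  6.8] [ 0.78  0.76 -0.24] 0.251
0.25 22.66 [0.5696 0.1829 0.2192] [-4.   4.3  7.2] [ 0.84  0.89 -0.18] 0.251
0.25 22.91 [0.5697 0.1829 0.2178] [-2.9  4.2  8.7] [ 0.74  0.92 -0.08] 0.251
0.25 23.16 [0.5697 0.1829 0.2166] [-4.5  3.6  8.8] [ 0.78  1.02 -0.02] 0.252
0.3 23.41 [0.5699 0.1826 0.2166] [-2.6  3.1  7.7] [0.63 0.86 0.1 ] 0.302
0.35 23.66 [0.5701 0.1825 0.2166] [-2.3  2.9  7.6] [0.55 0.68 0.04] 0.352
0.42 23.91 [0.5703 0.1822 0.2166] [-1.5  2.7  6.8] [0.45 0.68 0.06] 0.422
0.5 24.16 [0.5705 0.182  0.2165] [-1.9  1.7  6.6] [0.34 0.5  0.09] 0.502
```

Run:
```python
from h import *
p=[.5699,.1825,.222]
def go(z,a,v=.05):
    p[2]=z; r.move_linear(p,down(a),v=v); s=monitor.get_state();print(round(a,3),round(s["clock"],2),s["eef_pos"].round(4),s["ft_force"].round(1),s["wrist_torque"].round(2),round(s["eef_rot"][2],3))
    return s
go(.2142,.52,.03)
for a in np.linspace(.6,1.13,7):
    s=go(.2142,a)
    if abs(s["wrist_torque"][2])>1.2: break
```

```text
0.52 24.41 [0.5706 0.1819 0.2159] [-2.9  1.9  9.4] [ 0.38  0.72 -0.04] 0.522
0.6 24.66 [0.5708 0.1818 0.216 ] [-2.3  2.2 10.1] [0.33 0.63 0.11] 0.602
0.688 24.91 [0.5708 0.1817 0.216 ] [-2.2  1.4 10.1] [0.26 0.64 0.08] 0.69
0.777 25.16 [0.5709 0.1816 0.216 ] [-1.2  1.3  9. ] [0.22 0.57 0.07] 0.779
0.865 25.41 [0.5711 0.1816 0.2161] [-1.5  1.2  8.7] [0.17 0.51 0.07] 0.867
0.953 25.66 [0.5714 0.1816 0.2161] [-1.4  1.2  9.3] [0.17 0.38 0.12] 0.955
1.042 25.91 [0.5715 0.1817 0.2162] [-1.   1.2  8.7] [0.23 0.37 0.1 ] 1.044
1.13 26.16 [0.5711 0.182  0.2161] [-1.1  2.7  8.7] [0.32 0.42 0.08] 1.132
```

Run:
```python
from h import *
p=[.5705,.182,.222]
for z in(.218,.221,.225,.230,.238,.25,.29,.36):
    p[2]=z; r.move_linear(p,v=.05 if z<.26 else .12); s=monitor.get_state();print(z,round(s["clock"],2),s["eef_pos"].round(4),s["ft_force"].round(1),s["wrist_torque"].round(2),s["opening"].round(4))
    if s["ft_force"][2]<-15: break
im,cast=cam("wrist"); cv2.imwrite("pics/w4.png",im[:,:,::-1]); np.save("w4.npy",im)
```

```text
Traceback (most recent call last):
AttributeError: 'float' object has no attribute 'round'
```

Run:
```python
from h import *
p=[.5705,.182,.222]
for z in(.221,.225,.230,.238,.25,.29,.36):
    p[2]=z; r.move_linear(p,v=.05 if z<.26 else .12); s=monitor.get_state();print(z,round(s["clock"],2),s["eef_pos"].round(4),s["ft_force"].round(1),s["wrist_torque"].round(2),s["opening"])
    if s["ft_force"][2]<-15: break
else:
    r.goto([.50,-.12,.36],down(0)); r.pause(.3)
im,cast=cam("wrist"); cv2.imwrite("pics/w4.png",im[:,:,::-1]); np.save("w4.npy",im);print(st())
```

```text
0.221 26.66 [0.5711 0.1819 0.2219] [-1.3  3.2  7.5] [0.56 0.4  0.03] 0.015945620115655427
0.225 26.91 [0.5711 0.1819 0.2253] [0.4 3.1 3.4] [ 0.58  0.01 -0.02] 0.01581372152524027
0.23 27.16 [0.5706 0.1818 0.2293] [ 1.7  2.8 -1.8] [ 0.67 -0.27  0.04] 0.015868562481277156
0.238 27.47 [0.5699 0.1813 0.2379] [-0.9  0.4 -2.5] [ 0.08  0.22 -0.01] 0.016210134214973183
0.25 27.86 [0.5707 0.1818 0.2506] [ 0.3 -0.1 -3.6] [-0.14  0.09  0.02] 0.01610335052426841
0.29 28.34 [0.5703 0.1819 0.2896] [-0.  -0.6 -4.4] [-0.06  0.15  0.06] 0.01609967627081751
0.36 29.07 [0.5701 0.1819 0.3588] [-1.  -0.4 -4.2] [-0.09  0.1   0.04] 0.015523202457881555
[30.6083, array([ 0.5003, -0.1194,  0.3599]), array([-3.1415e+00,  0.0000e+00,  1.2000e-03]), array([ 0.0469, -0.931 , -4.1186]), array([-0.0689,  0.1571, -0.0456]), np.float64(0.0159), np.float64(39.9974)]
```

View pics/w4.png

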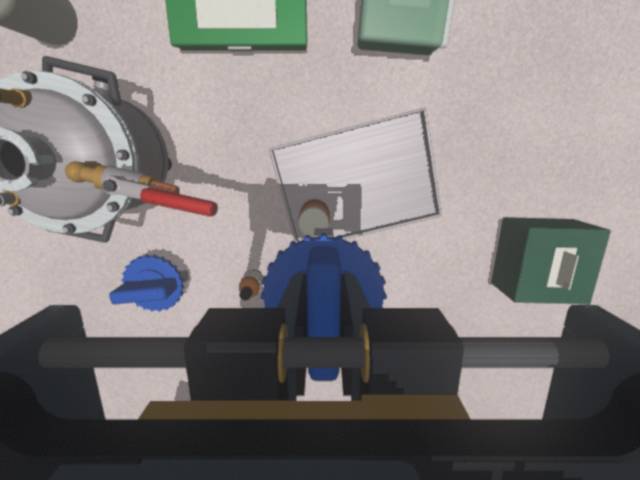

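Run:
```python
from h import *
_,cast=cam("wrist")
q=cast([[272,150],[424,110],[439,213]],.021)[:,:2]
print(q,np.linalg.norm(q[0]-q[1]),np.linalg.norm(q[1]-q[2]))
c=(q[0]+q[2])/2; ey=(q[0]-q[1]);ey/=np.linalg.norm(ey);print("c",c,"yaw",np.arctan2(-ey[0],ey[1]),"place",c-.045*ey)
im,ct=cam("top");t=ct([[347,233],[427,213],[441,267],[361,287]],.021);print("top c",t.mean(0))
j=cast([[313,215]],.075);print("jar~",j)
```

```text
[[ 0.57640863 -0.04400942]
 [ 0.63070601 -0.26041479]
 [ 0.48369273 -0.2962947 ]] 0.22311316827403507 0.15132835944979744
c [ 0.53005068 -0.17015206] yaw 0.245831087106954 place [ 0.541002   -0.21379915]
top c [ 0.52389838 -0.16956074  0.021     ]
jar~ [[ 0.49133142 -0.10463005  0.075     ]]
```

Run:
```python
from h import *
p=[.539,-.2135,.16];y=1.80
r.goto([.539,-.2135,.20],down(y)); r.move_linear([*p[:2],.065],v=.12); r.pause(.2)
f0=monitor.get_state()["ft_force"][2]; print(st())
z=.054
r.move_linear([*p[:2],z],v=.04)
while z>.034:
    r.move_linear([*p[:2],z],v=.02); s=monitor.get_state(); f=s["ft_force"][2]; print(round(z,4),round(s["clock"],2),s["eef_pos"][2].round(4),f.round(2))
    if f-f0>3: break
    z-=.001
```

```text
[33.875, array([ 0.5393, -0.2136,  0.0656]), array([3.1406e+00, 7.0000e-04, 1.8000e+00]), array([ 0.9333,  0.0855, -4.0358]), array([-0.1468,  0.0226, -0.0457]), np.float64(0.0158), np.float64(39.9974)]
0.054 34.55 0.0542 -3.09
0.053 34.8 0.0529 -3.09
0.052 35.05 0.0519 -3.74
0.051 35.3 0.0509 -4.13
0.05 35.55 0.0499 -3.75
0.049 35.8 0.0489 -3.56
0.048 36.05 0.0479 -3.56
0.047 36.3 0.0469 -4.34
0.046 36.55 0.0459 -4.34
0.045 36.8 0.0456 1.94
```

Contact came at the expected height. I'll release, retreat and check.

Run:
```python
from h import *
r.gripper_to(.05); p=monitor.get_state()["eef_pos"]; print(st())
r.move_linear([p[0],p[1],.16],v=.12); r.gripper_to(.06)
r.goto([.47,-.17,.34],down(.25)); r.pause(.3)
im,cast=cam("wrist"); cv2.imwrite("pics/w5.png",im[:,:,::-1]);print(st())
```

```text
[37.4833, array([ 0.539 , -0.2135,  0.045 ]), array([3.1416, 0.    , 1.8   ]), array([-0.6302,  0.0427, -0.2246]), array([-0.0897,  0.0168,  0.0008]), np.float64(0.0499), np.float64(0.0)]
[40.7333, array([ 0.4701, -0.17  ,  0.3397]), array([-3.1413e+00,  4.0000e-04,  2.5010e-01]), array([-0.1981, -0.1122, -0.948 ]), array([-0.0872,  0.1669,  0.0031]), np.float64(0.0602), np.float64(0.0)]
```

View pics/w5.png

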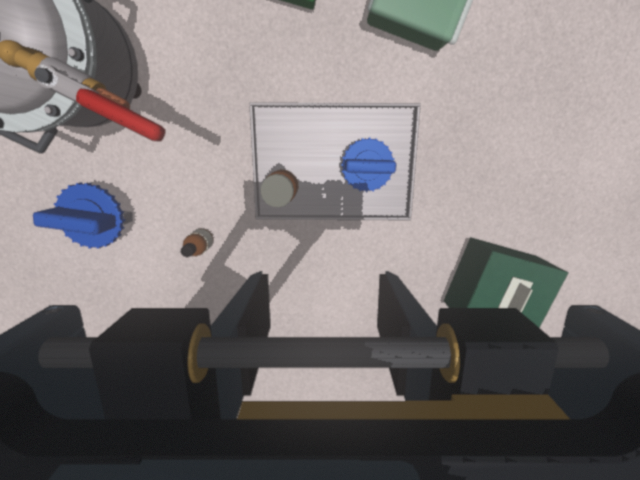

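The cap stands upright in the free half of the tray at (369,165), the jar is untouched at (278,187), and the lever is open.

```bash
python3 -c "
from h import *
print(job.hand_in())"
```

```text
the job is handed in; nothing more can be done
None
```

The job is handed in at about 41 s of the 72 s limit: the vent lever was pushed to its end stop and left open, then the cap was turned to its first stop, held there over a second, pressed, turned past, lifted off and set upright in the tray's free half; nothing else looked moved in the last picture, and no verdict came back.

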